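# Put the slide tray away in the humidity chamber and close it

### The arm

A 6-joint arm with a two-finger parallel gripper is mounted at the origin on the work surface. World frame = base frame: x ahead of the robot, y to its left, z up, the work surface at z = 0. Lengths are in mm, angles in rad, forces in N, time in s.
With the tool pointing down it reaches from about 275 to 1000 mm from the base axis. Payload 8.4 kg.
Tool frame: the origin (TCP) lies at the very end of the fingers, on their centre line; the grasp point (between the pads) lies 19 mm behind it; z points along the fingers, y is the direction in which the jaws open and shut (so a half turn about z gives the same grasp; the last joint's range is limited). The gripper opens to 85 mm and grips with 20 to 120 N. Pads are 22 mm wide; open, the fingers measure 114 mm over their backs; the gripper's body (76 mm by 85 mm) begins 54 mm behind the grasp point. The pads swing forward as they close: fully open they stand 13 mm farther back than shut.
Start: joints at [-0.002, 0.353, 1.633, -0, 1.155, -0.002], TCP at [625.002, -0, 231.281] pointing down, gripper open.
Joint ranges: [-2.63, 2.63], [-0.92, 2.1], [0.06, 2.66], [-1.3, 4.44], [0, 2.69], [-3.02, 3.02]. Speed limits (rad/s): [2.22, 2.22, 2.79, 3.14, 3.14, 3.14].

### API

Orientations are given as a unit quaternion [w, x, y, z].
In Python, from cell import ctrl gives the robot as it stands.
- The arm moves only by the tool drive_tool, never from a script. Its argument "rows" is a list that holds one entry, the list of rows, each a list of 5 numbers: the gripper command: -1 is fully open, 1 is shut, values between are in proportion, then the shift along the tool's x, y, z in mm, then the turn about the tool's z in rad. In form: [[[grip, tx, ty, tz, spin], ...]]. A call has 1 to 12 rows; each row shifts and turns the pose as measured when the row begins, along the tool's axes as they then stand; what a row does not reach is not made up. A row lasts 1/8 s, in which the tool goes at most 62.5 mm and 10.7 degrees, less where a joint would pass 70% of its speed; a pose out of reach is approached as far as the arm can. A call with a gripper value outside its range is refused whole. The fingers move at their own pace and stop on an object; "force" is the grip in N (left out, the last holds). Time passes only in rows, so rows that do not move let the fingers close. It gives the time, the measured TCP pose, the force and the opening at its end, in the units of the state.
- ctrl.sense(): the state, without advancing time (a new reading comes with each control period).
- ctrl.capture(name): name is "scene" or "side" or "wrist"; returns (picture, depth): 384x512x3 uint8, red, green, blue; 384x512 float32, mm along the optical axis (not along the pixel's ray), 0 where there is no reading.
- ctrl.get_calibration(name): a dict with "fov_y" (degrees; the focal length in pixels is half the picture's height over the tangent of half this angle, whatever the lens; pixels are square), "cx", "cy" (the principal point, pixels), "dist_coeffs" ([k1, k2, p1, p2, k3] as OpenCV has them; the pictures are not rectified), "cam_to_world" (4x4, takes a point from camera to world coordinates). Camera axes: x right, y up, looking along -z (the intrinsics and any distortion apply to the point x, -y, -z); pixel columns grow to the right and rows downward; lengths in mm; the calibration is good to about 2 mm. A picture is of the moment at which its call begins: read the wrist's pose just before it. get_calibration takes no time and is no camera call; for the wrist camera it gives the pose at the moment of the call.
- ctrl.close_job(): hands the job in, once; it reports no verdict.
Trained networks look in the newest picture that a camera, given by its name, has taken for a name from the list of things; names that differ only in an ending like _2 or _b are one class to them, and where a whole thing is asked for, a point or a joint stands for the part that bears it (a point fixed in the world has none). Each returns a list of dicts, best first, with "p" (0 to 1); they miss things now and then, are a little off and sometimes report something else, mostly with a low value. They report only what shows in the picture. A call takes as long as a camera call. They do not tell look-alikes from the thing itself.
- ctrl.recognise(camera, label): "xyz" ([x, y, z] in mm, in world coordinates, good to about 4 mm: the middle of the surface that is visible of it).
The state is a dict: "t": time; "joint_positions": joint angles; "dq": joint speeds; "tau": joint torques, N m; "position": TCP position; "tool_rot": TCP orientation; "ft_force": force on the tool from outside, world axes, zero at the start; "torque": the same for the moment, N m; "width": finger opening in mm.
Only numpy, scipy, OpenCV 4.12 (cv2) and the standard library are available. Lean on these libraries where they do the work, as an engineer would, in place of code of your own. Each camera call takes 0.05 s, during which the arm holds its last target. There are 200 camera calls.

### The job

Pick up the flat tray with the two microscope slides from the bench, lay it flat, slides up, on the floor of the open humidity chamber (the low box with the hinged lid), then swing the lid fully shut without slamming it. Set the tray down rather than dropping it, keep it level, and leave everything else on the bench where it is.

Things in the scene. Friction and masses are not known exactly. Their poses are not given: they have to be found in the camera images.
- slide_tray: White flat rectangular plastic tray with two glass microscope slides side by side on its top (they do not come off). 100 (x) x 60 (y) x 13 mm; loose, about 70 g, lies on the bench slides up. Origin: centre of its underside; x along its length, z up.
- chamber: Humidity chamber: low open-topped grey plastic box fixed to the bench, 170 (x) x 210 (y) x 50 mm high, walls and floor 6 mm thick (inside 158 x 198 mm, inner floor 6 mm above its origin). Origin: centre of its underside; z up; its hinge runs along the upper edge of its +x (far) wall, its front is the -x wall.
- lid (a joint): Angle of the chamber's hinged lid in rad: 0 = shut (lying on the rim), 1.57 = upright, up to 1.9 (leaning back, away from the front). Starts between 1.45 and 1.8. The hinge is stiff: the lid stays where it is left; moving it at its tab takes 1 to 3 N. The lid is a plain grey plate 170 mm from hinge to front, 210 mm wide, 8 mm thick.
- lid_hinge (a point): Point on the hinge line of the lid, midway along it: chamber frame (85, 0, 50) mm. The point turns with the lid: its -x points from the hinge to the free edge, its z is the lid's outer face (up when shut, away from the robot when open); the plate fills z 0 to 8 mm. The hinge axis is its y.
- lid_tab (a point): End of the lid's tab: a 70 mm wide, 8 mm thick tongue that continues the lid 35 mm past its free edge. The point is at the tab's outer end, mid-width and mid-thickness, 205 mm from the hinge line. When the lid is shut the tab sticks out over the front wall.
- spot_plate: White ceramic spot plate, 95 x 72 x 14 mm, with twelve round grey wells; loose bystander. Origin: centre of its underside.
- petri_dish: Round closed petri dish, 90 mm across, 16 mm high; loose bystander. Origin: centre of its underside.
- cap: Blue screw cap, 44 mm across, 20 mm high; loose bystander. Origin: centre of its underside.
- amber_bottle: Amber glass bottle, 80 mm across, 170 mm high; loose bystander at the back. Origin: centre of its underside.
- wash_bottle: White wash bottle with red cap, 66 mm across, 190 mm high; loose bystander on the left. Origin: centre of its underside.
- beaker: Glass beaker, 84 mm across, 100 mm high; loose bystander at the back right. Origin: centre of its underside.
- jar: Glass jar with white cap, 70 mm across, 90 mm high; loose bystander on the left. Origin: centre of its underside.
There are look-alikes about, which are no part of the job. What is shaped like the slide_tray but turquoise is not meant.

How it is judged (in metres and radians):
On the way, in this order (a step that is already met when the one before it is completed fails the run):
1. the slide tray lies flat on the floor of the open chamber and has been let go (x of slide_tray in the frame of chamber between -0.06 and 0.06 m and y of slide_tray in the frame of chamber between -0.08 and 0.08 m and z of slide_tray in the frame of chamber below 0.012 m and angle between slide_tray's own z axis and vertical below 0.12 rad and linear speed of slide_tray below 0.03 m/s and value of joint lid above 0.6 rad and contact force between the fingers and slide_tray below 0.1 N), for 0.2 s.
2. the lid is shut (value of joint lid below 0.06 rad), for 0.2 s.
At the end, for the whole second after the job is handed in: The slide tray lies slides up and at rest on the chamber's floor (within 6 mm of the floor's height, tilted less than 0.12 rad) and the lid is shut (joint below 0.06 rad) and at rest (x of slide_tray in the frame of chamber between -0.06 and 0.06 m and y of slide_tray in the frame of chamber between -0.08 and 0.08 m and z of slide_tray in the frame of chamber below 0.012 m and angle between slide_tray's own z axis and vertical below 0.12 rad and linear speed of slide_tray below 0.03 m/s and value of joint lid below 0.06 rad and velocity of joint lid between -0.1 and 0.1 rad/s); the robot touches nothing.
It fails at once if a bystander is moved by more than 30 mm (distance of any of spot_plate, petri_dish, cap, amber_bottle, wash_bottle, beaker, jar from where it was at the start of the episode above 0.03 m).
It fails at once if the tray is tipped by more than 0.7 rad (angle between slide_tray's own z axis and vertical above 0.7 rad).
It fails at once if the tray is dropped: off the fingers while its underside is more than 45 mm above the bench (z of slide_tray in the frame of chamber above 0.045 m and contact force between the fingers and slide_tray below 0.01 N).
It fails at once if the lid is slammed: in its last 0.25 rad it closes faster than 2.5 rad/s (value of joint lid below 0.25 rad and velocity of joint lid below -2.5 rad/s).
It also fails if it takes over 58 s, if anything falls off the work surface, if the arm or the gripper's body presses on something with over 40 N, if the wrist force passes 120 N, or if a joint passes its speed limit or range.

## Working session

There is one attempt and no reset: what is moved stays moved. The work goes in short steps, Python scripts to look and compute and a tool call to move; the robot and the scene stay as the last step left them, time stands still between calls to the robot, and variables do not carry over. Pictures are saved under pics/ and viewed, about 8 in all and at most 12, crops included, and the job is handed in when it is done.

Besides the shell and the picture viewer there is one more tool, called after "Call:" as name([rows], argument=value, ...), one row to a line, values as JSON. drive_tool: Moves the arm, as the interface text tells. Its arguments: {"type":"object","properties":{"rows":{"type":"array","items":{"type":"array","items":{"type":"array","items":{"type":"number"}}}},"force":{"type":"number"}},"required":["rows"]}

```bash
mkdir -p pics; ls
cat > h.py <<'E'
import numpy as np, cv2
from cell import ctrl
def K(name):
    c=ctrl.get_calibration(name); f=192/np.tan(np.radians(c["fov_y"])/2)
    return np.array([[f,0,c["cx"]],[0,f,c["cy"]],[0,0,1.]]),np.array(c["dist_coeffs"],float),np.array(c["cam_to_world"],float)
def cloud(name,d,cal=None):
    k,dc,T=cal or K(name); v,u=np.mgrid[:384,:512]
    p=cv2.undistortPoints(np.stack([u,v],-1).reshape(-1,1,2).astype(np.float64),k,dc).reshape(384,512,2)
    c=np.stack([p[...,0]*d,-p[...,1]*d,-d],-1)
    w=c@T[:3,:3].T+T[:3,3]; w[d<=0]=np.nan
    return w
def save(n,img): cv2.imwrite("pics/"+n,cv2.cvtColor(img,cv2.COLOR_RGB2BGR))
E
python3 - <<'E'
from h import *
im=[]
for n in("scene","side"):
    p,d=ctrl.capture(n); np.savez(n+"0.npz",p=p,w=cloud(n,d)); im.append(p)
save("a.png",im[0]); save("b.png",im[1])
for l in ["slide_tray","chamber","lid_tab","lid_hinge","spot_plate","petri_dish","cap"]:
    for n in ("scene","side"):
        print(l,n,[(np.round(r["xyz"]).tolist(),round(r["p"],2)) for r in ctrl.recognise(n,l)])
print(ctrl.sense())
E
```

```text
pics
slide_tray scene [([800.0, -236.0, 15.0], 0.96), ([627.0, -67.0, 12.0], 0.76), ([622.0, -239.0, 16.0], 0.59)]
slide_tray side [([796.0, -244.0, 17.0], 0.82), ([618.0, -239.0, 10.0], 0.67), ([616.0, -68.0, 12.0], 0.55)]
chamber scene [([571.0, 236.0, 37.0], 0.88)]
chamber side [([556.0, 255.0, 30.0], 0.58), ([603.0, 268.0, 134.0], 0.58)]
lid_tab scene [([624.0, 246.0, 160.0], 0.56), ([427.0, 459.0, 88.0], 0.56)]
lid_tab side [([608.0, 270.0, 131.0], 0.73)]
lid_hinge scene [([623.0, 247.0, 159.0], 0.97)]
lid_hinge side [([605.0, 275.0, 137.0], 0.67)]
spot_plate scene [([476.0, -111.0, 15.0], 0.75), ([597.0, 468.0, 93.0], 0.51), ([623.0, -237.0, 10.0], 0.17)]
spot_plate side [([467.0, -114.0, 14.0], 0.93)]
petri_dish scene [([460.0, -292.0, 19.0], 0.74)]
petri_dish side [([451.0, -295.0, 16.0], 0.73)]
cap scene [([546.0, -425.0, 21.0], 0.56)]
cap side [([540.0, -435.0, 20.0], 0.52)]
{'t': 0.8, 'joint_positions': array([-2.38238758e-03,  3.52955630e-01,  1.63337943e+00,  2.47417697e-05,
        1.15519657e+00, -2.40175704e-03]), 'dq': array([ 0.00032537,  0.00182483,  0.00140447,  0.00161023, -0.00177866,
        0.0010664 ]), 'tau': array([ 7.89010155e-04, -6.05107069e+01, -3.42423964e+01,  1.42592984e-05,
        1.12060403e-03, -4.14069598e-05]), 'position': array([6.25018534e+02, 1.87222950e-02, 2.31317517e+02]), 'tool_rot': array([1.36431234e-05, 7.07103464e-01, 7.07110097e-01, 2.95458668e-05]), 'ft_force': array([-0.47805224,  0.50794948,  0.02882727]), 'torque': array([-0.02392372,  0.01233838,  0.00435698]), 'width': 85.30973253206606}
```

View pics/a.png

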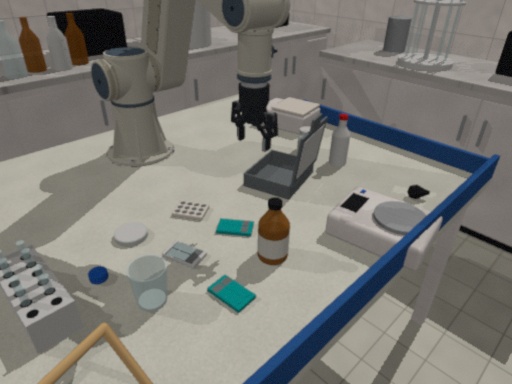

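View pics/b.png

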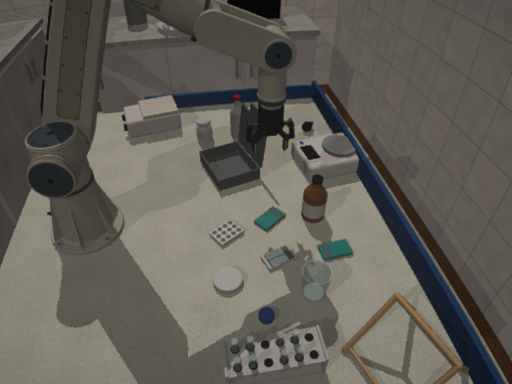

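Run:
```python
from h import *
import glob
out=[]
for n in("scene","side"):
    z=np.load(n+"0.npz"); w=z["w"]; p=z["p"]
    m=(np.hypot(w[...,0]-620,w[...,1]+239)<90)&(w[...,2]>6)&(w[...,2]<30)
    r=cv2.minAreaRect(w[m][:,:2].astype(np.float32)); print(n,"tray",m.sum(),r,np.median(w[m][:,2]))
    m=(abs(w[...,0]-580)<170)&(abs(w[...,1]-250)<170)&(w[...,2]>40)&(w[...,2]<54)
    q=w[m]; r=cv2.minAreaRect(q[:,:2].astype(np.float32)); print(n,"rim",m.sum(),r,cv2.boxPoints(r).round())
    m=(abs(w[...,0]-620)<120)&(abs(w[...,1]-260)<120)&(w[...,2]>70)&(w[...,2]<250)
    q=w[m]; c=q.mean(0); u,s,vt=np.linalg.svd(q-c,full_matrices=False); print("lid",len(q),c.round(),vt[2].round(3),s.round(), q.max(0).round(),q.min(0).round())
a=np.load("scene0.npz")["p"][90:280,150:360]; b=np.load("side0.npz")["p"][80:290,180:360]
a=cv2.resize(a,None,fx=2.2,fy=2.2,interpolation=2);b=cv2.resize(b,None,fx=1.9,fy=1.9,interpolation=2)
h=max(a.shape[0],b.shape[0]); f=lambda i:cv2.copyMakeBorder(i,0,h-i.shape[0],0,0,0)
c=np.hstack([f(a),f(b)]); c=c[:600]; c=cv2.resize(c,None,fx=min(1,800/c.shape[1]),fy=min(1,800/c.shape[1]))
save("c.png",c)
```

```text
scene tray 725 ((619.603271484375, -216.93475341796875), (147.55126953125, 109.4361343383789), 7.646291732788086) 15.698737885901437
scene rim 384 ((517.3707885742188, 238.9279022216797), (177.99232482910156, 216.12718200683594), 16.207761764526367) [[402. 318.]
 [462. 110.]
 [633. 160.]
 [573. 368.]]
lid 998 [621. 250. 160.] [ 0.956  0.272 -0.114] [1957. 1522.   60.] [653. 373. 250.] [573. 163.  70.]
side tray 517 ((613.7064819335938, -238.91006469726562), (101.41009521484375, 61.789581298828125), 18.641721725463867) 11.326155580455975
side rim 381 ((517.1522827148438, 233.82431030273438), (175.7233123779297, 215.46817016601562), 16.56396484375) [[402. 312.]
 [464. 106.]
 [632. 156.]
 [571. 362.]]
lid 682 [609. 266. 151.] [-0.949 -0.286  0.129] [1800. 1305.   45.] [649. 367. 250.] [571. 157.  70.]
```

View pics/c.png

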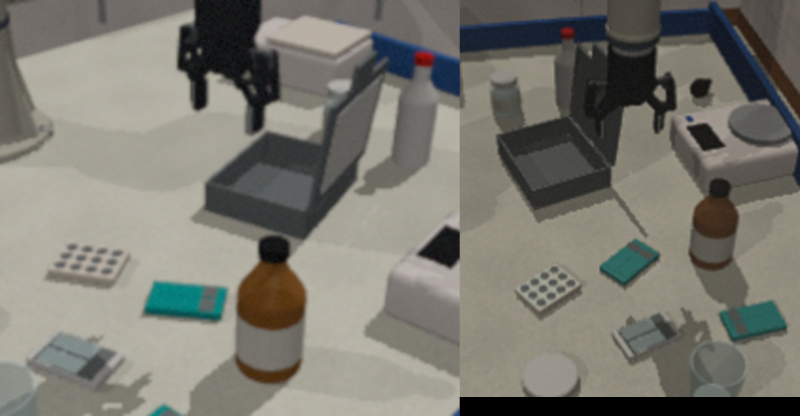

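Call:
drive_tool([
  [[-1,-60,-2,10,0],[-1,-60,-2,10,0],[-1,-60,-2,10,0],[-1,-59,-2,10,0],[-1,0,0,0,0.178],[-1,0,0,0,0.178],[-1,0,0,0,0.178],[-1,0,0,0,0.178],[-1,0,0,0,0.178],[-1,0,0,0,0.178],[-1,0,0,0,0.178],[-1,0,0,0,0]],
])

```text
t: 2.3
position: [617.8, -247.2, 189.9]
tool_rot: [0.0, 0.99, 0.143, 0.001]
ft_force: [-0.3, 0.0, -0.4]
width: 85.2
```

```bash
cat > m.py <<'E'
from h import *
from scipy.spatial.transform import Rotation as R
s=ctrl.sense(); q=s["tool_rot"]; M=R.from_quat([q[1],q[2],q[3],q[0]]).as_matrix(); print("tcp",s["position"].round(1),"t",s["t"],"w",s["width"]); print(M.round(3))
E
python3 - <<'E'
from m import *
cal=K("wrist"); p,d=ctrl.capture("wrist"); w=cloud("wrist",d,cal); save("d.png",p); np.savez("w1.npz",p=p,w=w)
m=(np.hypot(w[...,0]-618,w[...,1]+239)<85)&(w[...,2]>7)&(w[...,2]<22)
n,l,st,c=cv2.connectedComponentsWithStats(m.astype(np.uint8))
i=1+st[1:,4].argmax(); r=cv2.minAreaRect(w[l==i][:,:2].astype(np.float32)); print("tray",st[i],r,np.median(w[l==i][:,2]))
for nn in("scene","side","wrist"): print([(np.round(r["xyz"]),r["p"]) for r in ctrl.recognise(nn,"beaker")])
print("tray",[(np.round(r["xyz"]),r["p"]) for r in ctrl.recognise("wrist","slide_tray")])
E
```

```text
tcp [ 617.8 -247.2  189.9] t 2.3 w 85.20024530419607
[[ 0.959  0.284  0.002]
 [ 0.284 -0.959  0.   ]
 [ 0.002  0.    -1.   ]]
tray [ 206  108   65  100 5884] ((613.421875, -234.47438049316406), (100.47211456298828, 60.25529861450195), 18.508787155151367) 11.674449314294009
[(array([ 700., -376.,   68.]), 0.63)]
[(array([ 686., -372.,   66.]), 0.86), (array([ 539., -434.,   22.]), 0.6)]
[]
tray [(array([627., -65.,  12.]), 0.96), (array([ 758., -240.,   16.]), 0.82), (array([ 620., -231.,   14.]), 0.65)]
```

View pics/d.png

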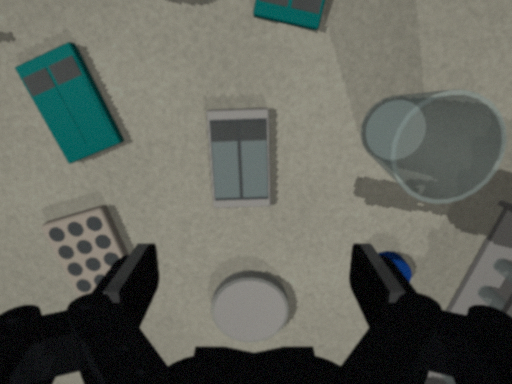

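Call:
drive_tool([
  [[-0.75,0,-13,40,-0.035],[-0.75,0,0,45,0],[-0.75,0,0,40,0],[-0.75,0,0,20,0],[-0.75,0,0,15,0],[-0.75,0,0,10,0],[-0.75,0,0,0,0]],
], force=40)

```text
t: 3.42
position: [618.1, -235.8, 18.4]
tool_rot: [0.002, 0.986, 0.166, 0.004]
ft_force: [0.6, 0.3, 0.7]
width: 74.9
```

Run:
```python
from m import *
p,d=ctrl.capture("wrist"); s_=ctrl.capture("side")[0][200:310,220:350]
save("e.png",np.vstack([p[60:],cv2.resize(s_,(512,270),interpolation=2)])); print(s["ft_force"])
```

```text
tcp [ 618.1 -235.8   18.4] t 3.425 w 74.88225304012283
[[ 0.945  0.327  0.009]
 [ 0.327 -0.945 -0.002]
 [ 0.008  0.005 -1.   ]]
[0.64214608 0.3240279  0.65668814]
```

View pics/e.png

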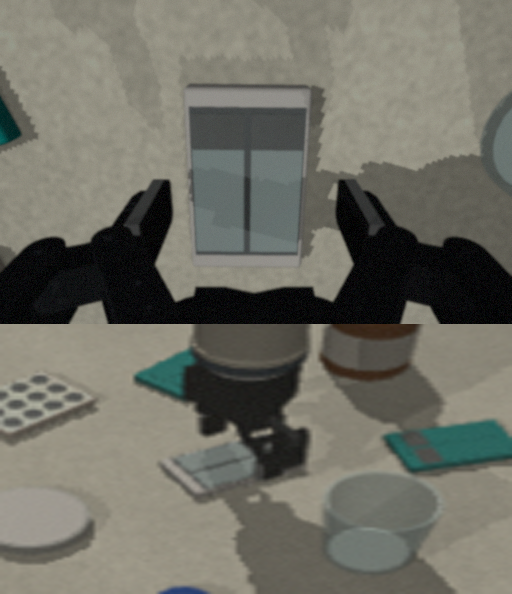

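Call:
drive_tool([
  [[-0.75,-4,0,10,0],[-0.75,0,0,6,0],[-0.75,0,0,2,0],[-0.75,0,0,1,0]],
])

```text
t: 4.03
position: [615.9, -238.0, 0.8]
tool_rot: [0.003, 0.986, 0.166, 0.006]
ft_force: [-0.2, 0.1, -0.2]
width: 74.4
```

Call:
drive_tool([
  [[-0.75,0,-3,3,0],[-0.75,0,0,0,0]],
])

```text
t: 4.28
position: [614.9, -234.9, -2.4]
tool_rot: [0.003, 0.986, 0.166, 0.006]
ft_force: [-1.0, -0.2, -0.2]
width: 74.6
```

Call:
drive_tool([
  [[1,0,0,0,0],[1,0,0,0,0],[1,0,0,0,0],[1,0,0,0,0],[1,0,0,0,0]],
], force=40)

```text
t: 4.9
position: [615.2, -234.9, -2.0]
tool_rot: [0.003, 0.986, 0.166, 0.006]
ft_force: [0.3, 0.6, 1.1]
width: 58.8
```

Call:
drive_tool([
  [[1,0,0,-6,0],[1,0,0,-15,0],[1,0,0,-30,0],[1,0,0,-40,0],[1,0,0,-30,0],[1,0,0,0,0]],
])

```text
t: 5.65
position: [614.0, -234.6, 127.0]
tool_rot: [0.004, 0.986, 0.166, 0.007]
ft_force: [-1.0, -1.0, -0.8]
width: 58.9
```

Run:
```python
from m import *
p,d=ctrl.capture("wrist"); s_=ctrl.capture("side")[0][120:310,180:380]
save("f.png",np.vstack([p[60:],cv2.resize(s_,(512,270),interpolation=2)])); print(s["ft_force"],s["joint_positions"])
C=np.array([517,237]); D=np.r_[C,s["position"][2]]-s["position"]; print(M.T@D, np.degrees(np.arctan2(M[1,0],M[0,0])))
```

```text
tcp [ 614.  -234.6  127. ] t 5.65 w 58.94568813540743
[[ 0.945  0.327  0.016]
 [ 0.327 -0.945 -0.005]
 [ 0.013  0.01  -1.   ]]
[-1.02170606 -1.00280255 -0.75230657] [-3.67828886e-01  5.00793577e-01  1.65765930e+00  1.18251577e-03
  9.66845502e-01  8.69055433e-01]
[  62.6625496  -477.39949243   -3.84346345] 19.097386038776264
```

View pics/f.png

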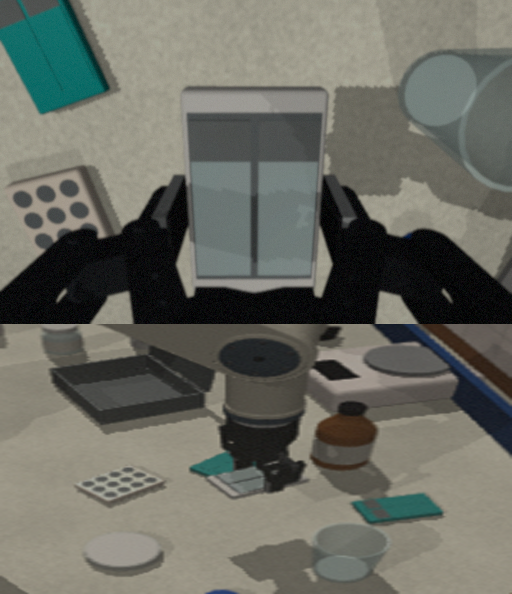

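Call:
drive_tool([
  [[1,5,-25,0,0],[1,5,-45,0,0],[1,5,-50,0,0],[1,5,-50,0,0],[1,5,-50,0,0],[1,5,-50,0,0],[1,5,-50,0,0],[1,5,-50,0,0],[1,5,-45,0,0],[1,5,-30,0,0],[1,0,0,0,0.047],[1,0,0,0,0]],
])

```text
t: 7.25
position: [493.0, 225.5, 108.4]
tool_rot: [0.001, 0.99, 0.144, -0.007]
ft_force: [-0.6, -0.1, -0.5]
width: 58.7
```

Run:
```python
from m import *
cal=K("wrist");p,d=ctrl.capture("wrist"); w=cloud("wrist",d,cal)
a=ctrl.capture("scene")[0][80:220,200:380]
save("g.png",np.vstack([p,cv2.resize(a,(270,210),interpolation=2)[:, :].repeat(1,0) if 0 else cv2.copyMakeBorder(cv2.resize(a,(270,210),interpolation=2),0,0,0,242,0)]))
C=np.array([507,234]); D=np.r_[C,s["position"][2]]-s["position"]; print(M.T@D, np.degrees(np.arctan2(M[1,0],M[0,0])), s["ft_force"])
m=(w[...,2]>42)&(w[...,2]<56)&(abs(w[...,0]-517)<140)&(abs(w[...,1]-237)<150); r=cv2.minAreaRect(w[m][:,:2].astype(np.float32)); print(m.sum(),r)
m=(w[...,2]>s["position"][2]-10)&(w[...,2]<s["position"][2]+30)&(np.hypot(w[...,0]-s["position"][0],w[...,1]-s["position"][1])<75)&(p.mean(2)>90)
q=w[m];c=q.mean(0);v=np.linalg.svd(q-c,full_matrices=False)[2];print("tray",m.sum(),c,v[2])
```

```text
tcp [493.  225.5 108.4] t 7.25 w 58.68710119798049
[[ 0.959  0.284 -0.015]
 [ 0.284 -0.959 -0.004]
 [-0.015 -0.    -1.   ]]
[15.83308346 -4.21810933 -0.23667903] 16.519633947206863 [-0.59430876 -0.12918936 -0.47798152]
13494 ((514.2513427734375, 237.21405029296875), (171.7117156982422, 210.41348266601562), 16.632081985473633)
tray 27576 [500.24826092 226.5680572  121.92257283] [3.86086998e-02 6.74247074e-04 9.99254179e-01]
```

View pics/g.png

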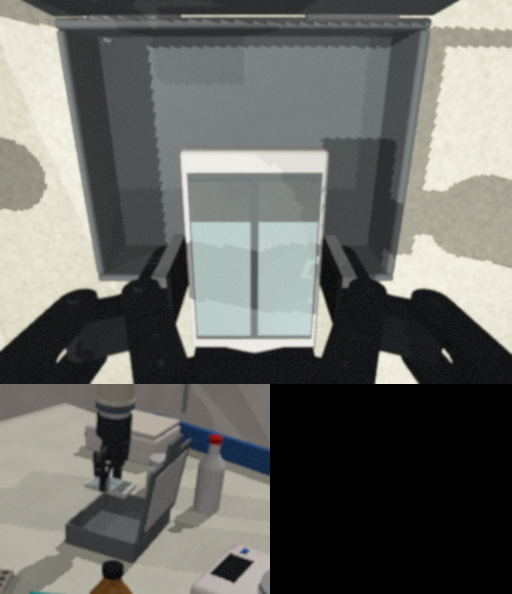

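Run:
```python
from m import *
print(M.T@(K("wrist")[2][:3,3]-s["position"]))
```

```text
tcp [493.6 224.9 108.6] t 7.35 w 58.64800297486583
[[ 0.959  0.284 -0.014]
 [ 0.284 -0.959 -0.004]
 [-0.015 -0.    -1.   ]]
[  75.51352826    1.07257057 -141.53977193]
```

Call:
drive_tool([
  [[1,5,-5,20,0],[1,1,0,25,0],[1,0,0,20,0],[1,0,0,14,0],[1,0,0,9,0],[1,0,0,4,0],[1,0,0,0,0]],
])

```text
t: 8.22
position: [496.8, 230.2, 9.0]
tool_rot: [0.001, 0.99, 0.143, -0.008]
ft_force: [0.4, -0.6, -1.5]
width: 58.9
```

Call:
drive_tool([
  [[1,0,0,2.5,0],[1,0,0,1.5,0],[1,0,0,0,0]],
])

```text
t: 8.6
position: [497.8, 230.7, 6.1]
tool_rot: [0.001, 0.99, 0.143, -0.007]
ft_force: [0.5, 0.7, -1.0]
width: 58.9
```

Call:
drive_tool([
  [[1,0,0,1.5,0],[1,0,0,1.5,0],[1,0,0,0,0]],
])

```text
t: 8.98
position: [497.8, 230.8, 4.5]
tool_rot: [0.001, 0.99, 0.143, -0.006]
ft_force: [-1.3, -0.2, 4.1]
width: 59.3
```

Call:
drive_tool([
  [[-0.6,0,0,0,0],[-0.75,0,0,0,0],[-0.75,0,0,0,0],[-0.75,0,0,-10,0],[-0.75,0,0,-20,0],[-0.75,-2,0,-40,0],[-0.75,-5,0,-50,0],[-0.75,0,0,0,0]],
])

```text
t: 9.98
position: [492.8, 229.2, 129.7]
tool_rot: [0.0, 0.99, 0.143, -0.006]
ft_force: [-1.0, 0.5, 0.3]
width: 74.7
```

Run:
```python
from m import *
cal=K("wrist");p,d=ctrl.capture("wrist"); w=cloud("wrist",d,cal); save("i.png",p); 
c,sn=np.cos(.289),np.sin(.289); 
x=w-np.array([514.3,237.2,0]); X=np.stack([x[...,0]*c+x[...,1]*sn,-x[...,0]*sn+x[...,1]*c,x[...,2]],-1)
m=(abs(X[...,0])<76)&(abs(X[...,1])<90)&(X[...,2]>13)&(X[...,2]<30)&(p.mean(2)>110)
q=X[m]; print(m.sum(),cv2.minAreaRect(q[:,:2].astype(np.float32)),np.median(q[:,2])); v=np.linalg.svd(q-q.mean(0),full_matrices=False)[2];print(v[2])
m=(abs(X[...,0])<76)&(abs(X[...,1])<90)&(X[...,2]<13);print("floor z",np.median(X[m][:,2]))
print(s["joint_positions"])
b,d=ctrl.capture("side"); w=cloud("side",d); a,d2=ctrl.capture("scene"); w2=cloud("scene",d2)
for W in(w,w2):
    x=W-np.array([514.3,237.2,0]); X=np.stack([x[...,0]*c+x[...,1]*sn,-x[...,0]*sn+x[...,1]*c,x[...,2]],-1)
    m=(abs(X[...,0]-100)<50)&(abs(X[...,1])<100)&(X[...,2]>70)&(X[...,2]<270); q=X[m]; f=np.polyfit(q[:,2],q[:,0],1); print("lid x at z50,255",np.polyval(f,[50,255]), q.max(0),(q[:,2]>225).sum(), "theta",np.pi/2+np.arctan(f[0]))
    t=q[q[:,2]>226]; print("tab",t.mean(0) if len(t) else None)
```

```text
tcp [492.8 229.2 129.7] t 9.975 w 74.74704883009541
[[ 0.959  0.283 -0.012]
 [ 0.283 -0.959 -0.003]
 [-0.013 -0.001 -1.   ]]
9039 ((-18.37563705444336, -2.308359146118164), (60.1595344543457, 99.75279998779297), 89.67852783203125) 17.674481146471066
[ 1.71984712e-03 -1.53875497e-04  9.99998509e-01]
floor z 4.924217890482453
[0.43087042 0.3558323  1.88865388 0.00339306 0.90952884 1.71292682]
lid x at z50,255 [ 85.0376616  112.77576014] [120.39757899  99.98255625 254.38178509] 94 theta 1.705287330925488
tab [111.74229974  -6.2937429  242.09763462]
lid x at z50,255 [ 94.52809104 117.23009579] [118.89420605  99.63875939 258.64930689] 103 theta 1.6810884162298336
tab [115.43061002  -7.3373778  244.77490336]
```

View pics/i.png

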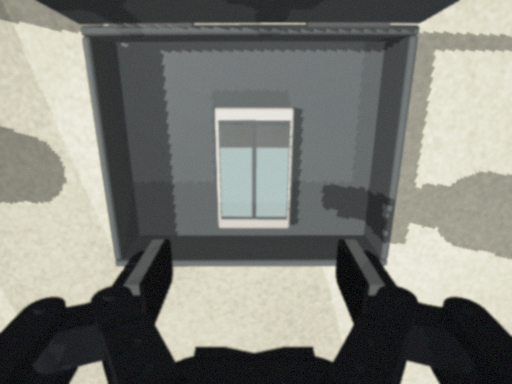

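Run:
```python
from m import *
for l in("wash_bottle","jar","amber_bottle"):
  for n in("scene","side"): print(l,[(np.round(r["xyz"]),r["p"]) for r in ctrl.recognise(n,l)][:2])
```

```text
tcp [490.3 228.  125.4] t 10.125 w 74.882983223757
[[ 0.959  0.283 -0.019]
 [ 0.283 -0.959 -0.006]
 [-0.02   0.    -1.   ]]
wash_bottle [(array([599., 467.,  93.]), 0.91)]
wash_bottle [(array([573., 470., 108.]), 0.86)]
jar [(array([429., 463.,  92.]), 0.64), (array([789., -86.,  98.]), 0.41)]
jar [(array([431., 460.,  59.]), 0.74)]
amber_bottle [(array([789., -86.,  95.]), 0.65), (array([624., 245., 158.]), 0.53)]
amber_bottle [(array([760., -92.,  93.]), 0.98)]
```

Call:
drive_tool([
  [[1,-2,0,-35,0],[1,-2,0,-45,0],[1,-2,0,-45,0],[1,-2,0,-45,0],[1,-2,0,-30,0],[1,0,0,0,0]],
])

```text
t: 11.18
position: [483.9, 226.1, 327.4]
tool_rot: [0.003, 0.99, 0.143, -0.014]
ft_force: [-0.6, 0.3, -0.4]
width: 0.0
```

Call:
drive_tool([
  [[1,30,0,0,0],[1,45,0,0,0],[1,45,0,0,0],[1,45,0,0,0],[1,35,0,0,0],[1,0,0,0,0]],
])

```text
t: 11.92
position: [678.5, 283.1, 309.2]
tool_rot: [0.004, 0.99, 0.143, -0.02]
ft_force: [-0.9, 0.3, 0.2]
width: -0.1
```

```bash
cat >> m.py <<'E'
c,sn=np.cos(.289),np.sin(.289)
def ch(p): x=np.asarray(p)-np.array([514.3,237.2,0]); return np.stack([x[...,0]*c+x[...,1]*sn,-x[...,0]*sn+x[...,1]*c,x[...,2]],-1)
print("chamber tcp",ch(s["position"]).round(1))
E
python3 -c "
import m"
```

```text
tcp [678.5 283.1 309.2] t 11.925 w -0.05188180487408092
[[ 0.958  0.283 -0.038]
 [ 0.283 -0.959 -0.014]
 [-0.041  0.003 -0.999]]
chamber tcp [170.4  -2.8 309.2]
```

Call:
drive_tool([
  [[1,2,0,30,0],[1,2,0,35,0],[1,0,0,20,0],[1,0,0,0,0]],
])

```text
t: 12.42
position: [674.5, 281.5, 216.1]
tool_rot: [0.005, 0.989, 0.143, -0.024]
ft_force: [-0.6, -0.6, 0.4]
width: -0.3
```

Call:
drive_tool([
  [[1,-15,0,0,0],[1,-15,0,0,0],[1,-15,0,0,0],[1,0,0,0,0]],
])

```text
t: 12.92
position: [629.5, 268.3, 220.7]
tool_rot: [0.005, 0.989, 0.143, -0.024]
ft_force: [-1.3, -0.1, 0.6]
width: 0.0
```

Call:
drive_tool([
  [[1,-22,0,2,0],[1,-22,0,4,0],[1,-22,0,5,0],[1,-12,0,4,0],[1,0,0,0,0]],
])

```text
t: 13.55
position: [556.7, 247.0, 212.7]
tool_rot: [0.004, 0.99, 0.143, -0.019]
ft_force: [-0.5, 0.8, 0.2]
width: -0.3
```

```bash
cat > lid.py <<'E'
from m import *
for n in("side","scene"):
    p,d=ctrl.capture(n); X=ch(cloud(n,d))
    print(n,[(ch(np.array(r["xyz"])).round(),round(r["p"],2)) for r in ctrl.recognise(n,"lid_hinge")][:2])
    np.savez("l_%s.npz"%n,p=p,X=X)
    m=(X[...,0]>-125)&(X[...,0]<130)&(abs(abs(X[...,1])-80)<20)&(X[...,2]>62)&(X[...,2]<270); q=X[m][:,[0,2]]
    if len(q)>20:
        a=np.arctan2(q[:,1]-50,85-q[:,0]); print(n,len(q),"theta med",np.median(a),np.percentile(a,[20,80]))
E
python3 lid.py
```

```text
tcp [556.7 247.  212.7] t 13.55 w -0.3282821456901115
[[ 0.958  0.283 -0.036]
 [ 0.283 -0.959 -0.013]
 [-0.038  0.003 -0.999]]
chamber tcp [ 43.5  -2.6 212.7]
side [(array([ 43., -28., 158.]), 0.72)]
side 130 theta med 1.2097268376503085 [1.20632491 1.21594851]
scene [(array([ 57., -18., 143.]), 0.56), (array([-17., -14.,  20.]), 0.2)]
scene 626 theta med 1.3096044187990201 [1.27336939 1.42423454]
```

Call:
drive_tool([
  [[1,-16,0,8,0],[1,-16,0,10,0],[1,-14,0,11,0],[1,-14,0,12,0],[1,-11,0,13,0],[1,-11,0,14,0],[1,-8,0,15,0],[1,-8,0,16,0],[1,0,0,0,0]],
])

```text
t: 14.88
position: [463.1, 219.5, 114.6]
tool_rot: [0.003, 0.99, 0.143, -0.016]
ft_force: [-0.7, 0.0, -0.1]
width: -0.0
```

```bash
python3 lid.py
```

```text
tcp [463.1 219.5 114.6] t 14.875 w -0.049667194275443714
[[ 0.959  0.282 -0.031]
 [ 0.282 -0.959 -0.011]
 [-0.032  0.002 -0.999]]
chamber tcp [-54.1  -2.3 114.6]
side [(array([ -1., -26.,  91.]), 0.9)]
side 365 theta med 0.4445513705523207 [0.40610382 0.58523313]
scene [(array([  7., -18.,  89.]), 0.94)]
scene 708 theta med 0.5057974706139072 [0.4489568  0.72935233]
```

Call:
drive_tool([
  [[1,-5,0,9,0],[1,-4,0,10,0],[1,-3,0,10,0],[1,-2,0,10,0],[1,-1,0,8,0],[1,0,0,6,0],[1,0,0,4,0],[1,0,0,2,0],[1,0,0,0,0]],
])

```text
t: 16.2
position: [449.1, 215.7, 58.3]
tool_rot: [0.002, 0.99, 0.143, -0.013]
ft_force: [-0.3, -0.0, -0.3]
width: -0.3
```

Call:
drive_tool([
  [[1,0,0,2,0],[1,0,0,1.5,0],[1,0,0,0,0]],
])

```text
t: 16.58
position: [449.4, 215.8, 58.3]
tool_rot: [0.002, 0.99, 0.143, -0.013]
ft_force: [-0.3, -0.3, -0.5]
width: -0.3
```

Call:
drive_tool([
  [[1,0,0,4,0],[1,0,0,4,0],[1,0,0,0,0]],
])

```text
t: 16.95
position: [449.8, 216.1, 58.6]
tool_rot: [0.002, 0.99, 0.143, -0.013]
ft_force: [-0.5, 0.8, -0.7]
width: -0.1
```

Call:
drive_tool([
  [[1,0,0,4,0]],
])

```text
t: 17.08
position: [450.4, 216.4, 57.1]
tool_rot: [0.002, 0.99, 0.143, -0.012]
ft_force: [-15.7, -7.0, 68.0]
width: -0.3
```

Call:
drive_tool([
  [[1,0,0,-15,0],[1,0,0,-40,0],[1,-20,0,-50,0],[1,-30,0,-40,0],[1,-20,0,0,0],[1,0,0,0,0]],
])

```text
t: 17.82
position: [386.0, 197.6, 207.0]
tool_rot: [0.002, 0.99, 0.142, -0.012]
ft_force: [-1.0, -0.2, -0.7]
width: 0.0
```

Run:
```python
from lid import *
k=K("wrist");p,d=ctrl.capture("wrist");W=ch(cloud("wrist",d,k))
for n,X in [("side",np.load("l_side.npz")["X"]),("scene",np.load("l_scene.npz")["X"]),("wrist",W)]:
    m=(abs(X[...,0])<80)&(abs(X[...,1])<100)&(X[...,2]>30)&(X[...,2]<110);q=X[m]
    if len(q)>50:
        f=np.linalg.lstsq(np.c_[q[:,:2],np.ones(len(q))],q[:,2],rcond=None)[0]; print(n,len(q),"slope",f,"median z",np.median(q[:,2]))
a=np.load("l_scene.npz")["p"][90:290,80:360];b=np.load("l_side.npz")["p"][80:310,180:380]
save("j.png",np.hstack([cv2.resize(a,(480,343)),cv2.resize(b,(298,343))]))
```

```text
tcp [386.  197.6 207. ] t 17.825 w 0.01057022352395111
[[ 0.959  0.282 -0.023]
 [ 0.282 -0.959 -0.007]
 [-0.024  0.    -1.   ]]
chamber tcp [-134.3   -1.4  207. ]
side [(array([ -8., -11.,  58.]), 0.82)]
scene [(array([  1., -11.,  66.]), 0.88)]
scene 418 theta med 0.16817817918011096 [0.10522199 0.37272864]
side 1244 slope [-5.86505507e-04  1.75414972e-03  5.79244562e+01] median z 57.92024376060175
scene 1374 slope [-2.86925274e-03  2.45528756e-02  6.27109629e+01] median z 63.217499719377656
wrist 25321 slope [1.34336374e-02 1.26174272e-04 5.85432159e+01] median z 58.11797665837861
```

View pics/j.png

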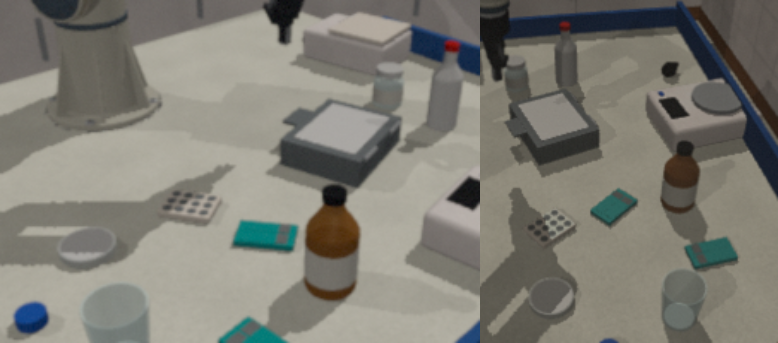

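```bash
python3 -c "
from cell import ctrl
print(ctrl.close_job())"
```

```text
the job is handed in; nothing more can be done
None
```

The white slide tray is on the chamber floor with the lid shut over it. I handed the job in at about 18 s; no verdict is reported.

- **Tray:** I gripped it across its 60 mm width, carried it level and set it down with about 4 N of contact. After release, and before the lid was closed, the wrist camera put it at about (-18, -2) mm in the chamber frame. Its top was at 17.7 mm, its tilt was about 0.002 rad, and it was free of the fingers. I could not see it again once the lid was down.
- **Lid:** I pushed it shut from behind with the closed fingers, slowly at the end. The wrist and side depth images put the lid surface at about 58 mm, as expected when shut. The slope was between -0.001 and 0.013, against a limit of 0.06 rad.
- **Other things on the bench:** Everything visible looked unmoved in the last pictures, and the gripper was clear of everything.

Two checks to note:
- **Press force:** The last press on the shut lid briefly read 68 N at the wrist. That is under the 120 N wrist limit. It is above the 40 N limit for the arm or gripper body, though I was pressing with the fingertips, so I don't expect that limit to apply.
- **Scene camera:** It read the lid about 5 mm higher than the other two cameras, but also flat towards the hinge. Its rough angle estimate (0.17 rad) disagreed, and I set it aside because that method takes in points on other surfaces.

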